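Finish a gift order: close the box, seal the card, ring the bell

ROBOT

A 6-joint arm with a two-finger parallel gripper is mounted at the origin on a cart in front of the work surface, level with it; the furniture and walls round the work are solid. World frame = base frame: x ahead of the robot, y to its left, z up, the work surface at z = 0. Lengths are in mm, angles in rad, forces in N, time in s.
With the tool pointing down it reaches from about 275 to 1000 mm from the base axis. Payload 8.4 kg.
Tool frame: the origin (TCP) lies at the very end of the fingers, on their centre line; the grasp point (between the pads) lies 19 mm behind it; z points along the fingers, y is the direction in which the jaws open and shut (so a half turn about z gives the same grasp; the last joint's range is limited). The gripper opens to 85 mm and grips with 20 to 120 N. Pads are 22 mm wide; open, the fingers measure 114 mm over their backs; the gripper's body (76 mm by 85 mm) begins 54 mm behind the grasp point. The pads swing forward as they close: fully open they stand 13 mm farther back than shut.
Start: joints at [-1.109, 0.353, 1.633, -0, 1.155, -0.002], TCP at [279.593, -558.977, 231.281] pointing down, gripper open.
Joint ranges: [-2.63, 2.63], [-0.92, 2.1], [0.06, 2.66], [-1.3, 4.44], [0, 2.69], [-3.02, 3.02]. Speed limits (rad/s): [2.22, 2.22, 2.79, 3.14, 3.14, 3.14].

INTERFACE

Orientations are given as [roll, pitch, yaw] about the fixed x, y, z axes, in that order (R = Rz(yaw) Ry(pitch) Rx(roll)).
In Python, from rig import sense, grab_frame, get_calibration, sign_off, boxes_of, trace gives the robot as it stands.
- The arm moves only by the tool servo_tool, never from a script. Its argument "rows" is a list of rows, each a list of 3 entries, a list of its own where there are three numbers: the finger opening in mm, from 0 to 85.4, then the shift along the tool's x, y, z in mm, then the turn, a rotation vector about the tool's x, y, z in degrees. A call has 1 to 8 rows; each row shifts and turns the commanded pose from where the row before left it, along the tool's axes as they then stand; what a row does not reach is not made up. A row lasts 1/8 s, in which the tool goes at most 62.5 mm and 10.7 degrees, less where a joint would pass 70% of its speed; a pose out of reach is approached as far as the arm can. A call is refused whole if a number of a shift passes 62.5 or a number of a turn 10.7, either way. A call with a gripper value outside its range is refused whole. The fingers move at their own pace and stop on an object; "force" is the grip in N (left out, the last holds). Time passes only in rows, so rows that do not move let the fingers close. It gives the time, the measured TCP pose, the force and the opening at its end, in the units of the state.
- sense(): the state, without advancing time (a new reading comes with each control period).
- grab_frame(name): name is "side" or "top"; returns the picture (384x512x3 uint8, blue, green, red); there is no depth.
- get_calibration(name): a dict with "intrinsics" (3x3 intrinsics, pixels), "world_to_cam" (4x4, takes a point from world to camera coordinates). Camera axes: x right, y down, z forward; pixel columns grow to the right and rows downward; lengths in mm; the calibration is good to about 2 mm. A picture is of the moment at which its call begins. get_calibration takes no time and is no camera call.
- sign_off(): hands the job in, once; it reports no verdict.
Trained networks look in the newest picture that a camera, given by its name, has taken for a name from the list of things; names that differ only in an ending like _2 or _b are one class to them, and where a whole thing is asked for, a point or a joint stands for the part that bears it (a point fixed in the world has none). Each returns a list of dicts, best first, with "conf" (0 to 1); they miss things now and then, are a little off and sometimes report something else, mostly with a low value. They report only what shows in the picture. A call takes as long as a camera call. They do not tell look-alikes from the thing itself.
- boxes_of(camera, thing): "centre" ([x, y, z] in mm, in the coordinates of the camera as it stood for that picture, good to about 4 mm: the middle of the surface that is visible of it).
- trace(camera, thing): "mask" (384x512 bool, what is visible of it).
The state is a dict: "clock": time; "qpos": joint angles; "qvel": joint speeds; "joint_efforts": joint torques, N m; "eef_pos": TCP position; "tcp_rot": TCP orientation; "contact_force": force on the tool from outside, world axes, zero at the start; "wrist_torque": the same for the moment, N m; "opening": opening from 0.0 (shut) to 1.0 (fully open).
Only numpy, scipy, OpenCV 4.12 (cv2) and the standard library are available. Lean on these libraries where they do the work, as an engineer would, in place of code of your own. Each camera call takes 0.05 s, during which the arm holds its last target. There are 200 camera calls.

TASK

The customer's gift set is packed in the wooden keepsake box and her card lies in the jaws of the seal embosser. Using light fingertip pushes and picking nothing up, first push the box's lid fully shut without slamming it, next press the embosser's black knob all the way down to its stop and let the lever spring back up, and last press the button of the counter bell to call her, with the fingers clear of everything at the end. Neither ring nor emboss while the box is still open; do not lift or shove the box or the bell, and leave everything else standing where it is.

Things in the scene. Friction and masses are not known exactly. Their poses are not given: they have to be found in the camera images.
- box: Pine keepsake box with a floral panel on its lid, 132 x 200 mm and 73 mm high when shut; loose, about 0.9 kg, a candle tin and a ribbon spool packed in it. Origin: centre of the underside; x runs from the front (hasp side, towards the robot) to the hinge side, y along the length, z up. It stands on the table with its front turned to the robot within 0.2 rad. The hinge line runs along y at x = +67 mm, z = +61 mm.
- box_lid (a joint): Angle of the box's lid, rad: 0 = shut, positive = open (free edge up and back, 1.57 upright); it starts half open at 0.8 to 1.25. The stiff hinge (0.12 N m friction) holds it wherever it is left, so it must be pushed the whole way; 1 to 2 N at the free edge are enough. Lid 12 mm thick; shut, its outer face is the top, 73 mm over the table. Pushed at its far-facing outer face or on top near the free edge.
- lid_edge (a point): Point on the lid: the middle of its free (front) edge, on the outer face, 134 mm from the hinge line. It moves with the lid; its axes are the box's axes turned with the lid (z is the outward normal of the outer face, x runs along the lid towards the hinge, y along the edge).
- press: Dark green cast seal embosser, screwed to the table, with a black ball knob at the end of a silver lever; a blank ivory card lies in its jaws. Base 68 x 176 mm, highest fixed part 112 mm. Origin: on the table under the frame; its y axis runs from the knob end to the hinge end, z up. The knob end is turned to the robot within 0.2 rad. The lever turns about a level axis along the body's x, at y = +69 mm, z = +103.5 mm.
- press_lever (a joint): Angle of the embosser's lever, rad: 0.52 = raised (its rest), 0 = pressed fully down on its stop. A spring returns it to 0.52; 3 to 6 N down on the knob press it fully.
- knob (a point): Centre of the embosser's black knob, a ball of about 17 mm radius (its top is 18 mm above this point in every position), 163 mm from the lever's hinge axis. With the lever down it is at y = -89.5 mm, z = +142 mm of the embosser; raised, at y = -50 mm, z = +216 mm. On the way down it swings out away from the frame.
- bell: Domed metal counter bell on a black foot, 84 mm across, 66 mm to the top of its button; loose, about 0.2 kg; the one beside the two stamps within reach (another far at the back end of the table does not matter). Origin: centre of the underside, z up.
- bell_button (a joint): Travel of the bell's button, m: 0 = up, 0.004 = fully down. Spring of 2 N per mm (8 N fully down); the bell rings from 0.002.
- button_top (a point): Top centre of the bell's small round button, 15 mm across, 66 mm over the table; it moves with the button. Pressed straight down.
- packed_candle: Candle tin packed in the box, 66 mm across, 30 mm high; stays in it. Origin: centre of the underside.
- packed_ribbon: Ribbon spool packed in the box, 80 x 67 x 24 mm; stays in it. Origin: centre of the underside.
- stamp_dark: Bystander: rubber stamp with dark turned handle, 40 x 40 x 74 mm, near the bell. Origin: centre of the underside.
- stamp_light: Bystander: rubber stamp with light wooden handle, 35 x 50 x 74 mm, near the bell. Origin: centre of the underside.
- ink_pad: Bystander: round ink pad tin, 62 mm across, 20 mm high, near the bell. Origin: centre of the underside.
- dark_box: Bystander: small dark gift box with grey lid, 62 x 85 x 50 mm, at the front of the table. Origin: centre of the underside.
- candle: Bystander: white candle tin, 66 mm across, 28 mm high, at the front of the table. Origin: centre of the underside.
- jar: Bystander: confetti jar with a white cap, 50 mm across, 80 mm high, behind the work. Origin: centre of the underside.
Mind the look-alikes: they are no part of the job. What is shaped like the bell but orange or purple is not meant.

How it is judged (in metres and radians):
On the way, in this order (a step that is already met when the one before it is completed fails the run):
1. the box's lid is shut (value of joint box_lid below 0.04 rad), for 0.2 s.
2. the embosser's knob is pressed down to its stop (value of joint press_lever below 0.05 rad and value of joint box_lid below 0.06 rad), for 0.1 s.
3. the lever is back up and the bell's button is pressed (value of joint bell_button above 0.002 m and value of joint press_lever above 0.45 rad and value of joint box_lid below 0.06 rad), for 0.02 s.
At the end, for the whole second after the job is handed in: The lid is shut (within 0.06 rad), the embosser's lever is back up (above 0.45 rad), the bell's button is up, and box and bell stand upright and still within 30 mm of where they were (value of joint box_lid below 0.06 rad and value of joint press_lever above 0.45 rad and value of joint bell_button below 0.001 m and angle between each of bell, box's own z axis and vertical below 0.1 rad and distance of each of bell, box from where it was at the start of the episode below 0.03 m and linear speed of each of bell, box below 0.02 m/s); the robot touches nothing.
It fails at once if the embosser is pressed or the bell rung while the box is open, or the bell is rung while the lever is down ((value of joint press_lever below 0.3 rad and value of joint box_lid above 0.1 rad) or (value of joint bell_button above 0.002 m and value of joint box_lid above 0.1 rad) or (value of joint bell_button above 0.002 m and value of joint press_lever below 0.3 rad)).
It fails at once if the lid is slammed (faster than 3 rad/s) (velocity of joint box_lid below -3 rad/s).
It fails at once if the box, embosser or bell is pushed hard (box or embosser over 25 N, bell over 20 N) (contact force between the arm and box above 25 N or contact force between the arm and press above 25 N or contact force between the arm and bell above 20 N).
It fails at once if the box or the bell is lifted, tipped or shoved (height (world z) of any of box, bell above 0.008 m or distance of any of box, bell from where it was at the start of the episode above 0.03 m or angle between any of box, bell's own z axis and vertical above 0.15 rad).
It fails at once if a bystander is moved by more than 20 mm, or tipped, or a packed thing is taken out of the box (height (world z) of any of packed_candle, packed_ribbon above 0.03 m or distance of any of stamp_dark, stamp_light, ink_pad, dark_box, candle, jar from where it was at the start of the episode above 0.02 m or angle between any of stamp_dark, stamp_light, ink_pad, dark_box, candle, jar's own z axis and vertical above 0.15 rad).
It also fails if it takes over 61 s, if anything falls off the work surface, if the arm or the gripper's body presses on something with over 40 N, if the wrist force passes 120 N, or if a joint passes its speed limit or range.

## Working session

There is one attempt and no reset: what is moved stays moved. The work goes in short steps, Python scripts to look and compute and a tool call to move; the robot and the scene stay as the last step left them, time stands still between calls to the robot, and variables do not carry over. Pictures are saved under pics/ and viewed, about 8 in all and at most 12, crops included, and the job is handed in when it is done.

Besides the shell and the picture viewer there is one more tool, called after ">>>" by a JSON object that holds its "method" and its "body", one argument or row to a line. servo_tool: Moves the arm, as the interface text tells. Its arguments: {"type":"object","properties":{"rows":{"type":"array","items":{"type":"array"}},"force":{"type":"number"}},"required":["rows"]}

```bash
mkdir -p pics
cat > h.py <<'E'
import numpy as np, cv2
from rig import *
def w(cam,p):
    T=np.array(get_calibration(cam)["world_to_cam"]);return (np.linalg.inv(T)@np.r_[p,1])[:3]
def px(cam,p):
    c=get_calibration(cam);q=(np.array(c["world_to_cam"])@np.r_[p,1])[:3];q=np.array(c["intrinsics"])@q;return q[:2]/q[2]
E
python3 - <<'E'
from h import *
ims=[]
for c in("side","top"):
    im=grab_frame(c);cv2.imwrite(f"pics/{c}0.png",im)
    T=np.linalg.inv(np.array(get_calibration(c)["world_to_cam"]));print(c,T[:3,3].round(),T[:3,2].round(2))
    for t in ["box","lid_edge","press","knob","bell","button_top","stamp_dark","stamp_light","ink_pad","dark_box","candle","jar"]:
        print(t,[(w(c,d["centre"]).round().tolist(),px(c,w(c,d["centre"])).round().tolist(),round(d["conf"],2)) for d in boxes_of(c,t)[:4]])
print(sense())
E
```

```text
side [ 588. -795.  635.] [ 0.01  0.85 -0.53]
box [([582.0, 171.0, 82.0], [249.0, 176.0], 0.68), ([423.0, -213.0, 32.0], [174.0, 289.0], 0.56)]
lid_edge [([599.0, 214.0, 136.0], [254.0, 153.0], 0.75)]
press []
knob [([576.0, -15.0, 171.0], [246.0, 183.0], 0.76)]
bell [([587.0, -284.0, 37.0], [252.0, 313.0], 0.75), ([731.0, 107.0, 27.0], [302.0, 204.0], 0.67), ([641.0, -145.0, 34.0], [276.0, 265.0], 0.62)]
button_top [([585.0, -261.0, 66.0], [251.0, 294.0], 0.53)]
stamp_dark [([685.0, -270.0, 20.0], [301.0, 312.0], 0.78)]
stamp_light [([659.0, -330.0, 24.0], [291.0, 337.0], 0.62)]
ink_pad [([499.0, -244.0, 22.0], [209.0, 303.0], 0.6)]
dark_box [([371.0, 115.0, 50.0], [173.0, 197.0], 0.97), ([681.0, -265.0, 21.0], [299.0, 310.0], 0.5)]
candle [([423.0, -214.0, 31.0], [174.0, 290.0], 0.74)]
jar [([763.0, -17.0, 68.0], [322.0, 218.0], 0.57)]
top [ 498.  -15. 1198.] [ 0.07  0.02 -1.  ]
box [([572.0, 240.0, 89.0], [179.0, 202.0], 0.55)]
lid_edge [([594.0, 236.0, 151.0], [176.0, 193.0], 0.7), ([679.0, -258.0, 22.0], [336.0, 169.0], 0.18)]
press [([583.0, -5.0, 32.0], [259.0, 199.0], 0.78)]
k
[... 609 characters left out ...]
74.0], [259.0, 199.0], 0.64)]
{'clock': 1.3, 'qpos': array([-1.10940150e+00,  3.52971207e-01,  1.63343312e+00, -4.01540454e-05,
        1.15517141e+00, -2.38079189e-03]), 'qvel': array([ 0.00045433,  0.00100105, -0.00020016, -0.00096775, -0.00075519,
        0.0005376 ]), 'joint_efforts': array([-5.43560800e-04, -6.05164003e+01, -3.42440414e+01, -1.89117263e-04,
        1.21981957e-03, -9.87840679e-06]), 'eef_pos': array([ 279.57692533, -558.97622317,  231.28476683]), 'tcp_rot': array([3.14157583e+00, 3.67759299e-05, 4.63791832e-01]), 'contact_force': array([ 0.11295058, -0.46451833,  0.0973397 ]), 'wrist_torque': array([-0.01267006, -0.00686915,  0.0280134 ]), 'opening': 0.9995698363608514}
```

Run:
```python
import cv2
a=cv2.imread("pics/side0.png");b=cv2.imread("pics/top0.png")
cv2.imwrite("pics/v1.png",cv2.resize(a[100:370,130:390],(780,600)[:2] if 0 else (578,600),interpolation=cv2.INTER_CUBIC))
cv2.imwrite("pics/v2.png",cv2.resize(b[110:300,120:390],None,fx=2.9,fy=2.9,interpolation=cv2.INTER_CUBIC))
```

```text
(no output)
```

View pics/v1.png

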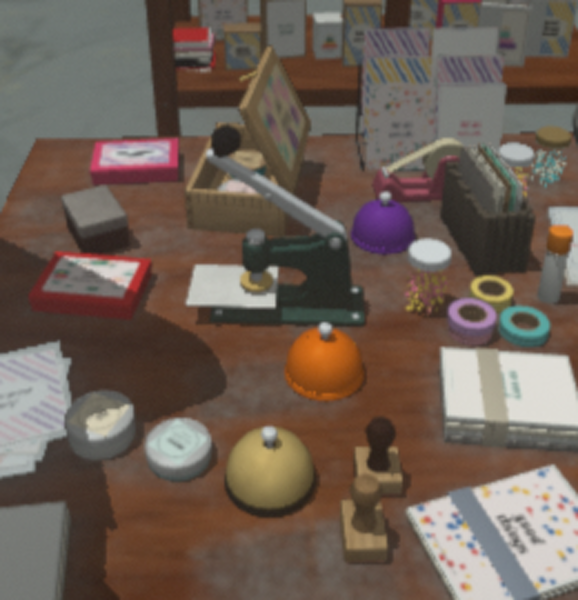

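View pics/v2.png

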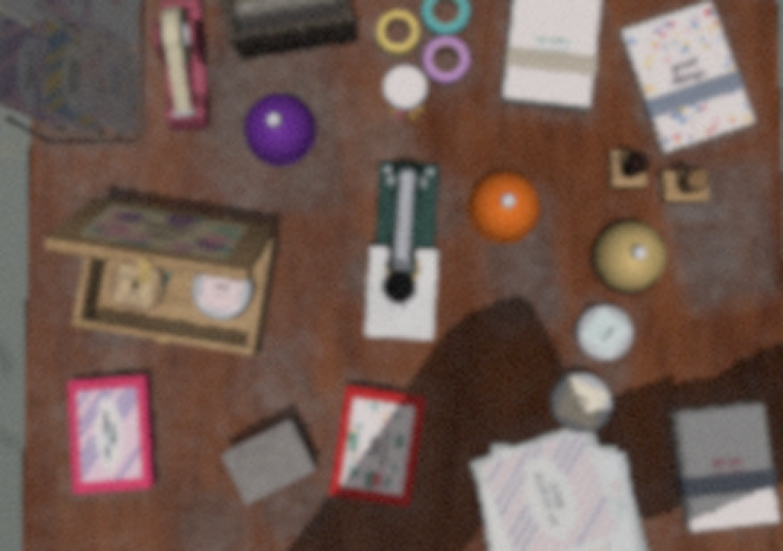

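Side view: the brass bell's button is at px (251,296), the knob at (232,163), and the lid is half open with its outer floral face towards +x and up. Top view: the button is at (340,197) and the knob at (257.5,208.5). Orange and purple bells are decoys. I'll zoom on the box.

```bash
cat >> h.py <<'E'
def tri(ps,pt):
    A=[];b=[]
    for c,p in(("side",ps),("top",pt)):
        k=get_calibration(c);T=np.array(k["world_to_cam"]);R=T[:3,:3];o=-R.T@T[:3,3]
        d=R.T@np.linalg.inv(k["intrinsics"])@np.r_[p,1];d/=np.linalg.norm(d);M=np.eye(3)-np.outer(d,d);A.append(M);b.append(M@o)
    x=np.linalg.solve(A[0]+A[1],b[0]+b[1]);return x.round(1),(px("side",x)-ps).round(1)
def onz(cam,p,z):
    k=get_calibration(cam);T=np.array(k["world_to_cam"]);R=T[:3,:3];o=-R.T@T[:3,3]
    d=R.T@np.linalg.inv(k["intrinsics"])@np.r_[p,1];return (o+d*(z-o[2])/d[2]).round(1)
E
python3 - <<'E'
from h import *
a=cv2.imread("pics/side0.png");b=cv2.imread("pics/top0.png")
A=cv2.resize(a[115:215,205:275],None,fx=5.5,fy=5.5,interpolation=cv2.INTER_CUBIC)
B=cv2.resize(b[165:240,130:222],None,fx=4.4,fy=4.4,interpolation=cv2.INTER_CUBIC)
C=np.zeros((550,A.shape[1]+B.shape[1],3),np.uint8);C[:,:A.shape[1]]=A;C[:B.shape[0],A.shape[1]:]=B;print(A.shape,B.shape)
cv2.imwrite("pics/v3.png",C)
print("btn",tri([251,295.8],[340,197.2]),"knob",tri([231.7,163],[257.6,208.6]))
E
```

```text
(550, 385, 3) (330, 405, 3)
btn (array([ 584.5, -259.9,   58.7]), array([-0.4,  0. ])) knob (array([543.1,  -2.7, 217.4]), array([-0.3,  0. ]))
```

View pics/v3.png

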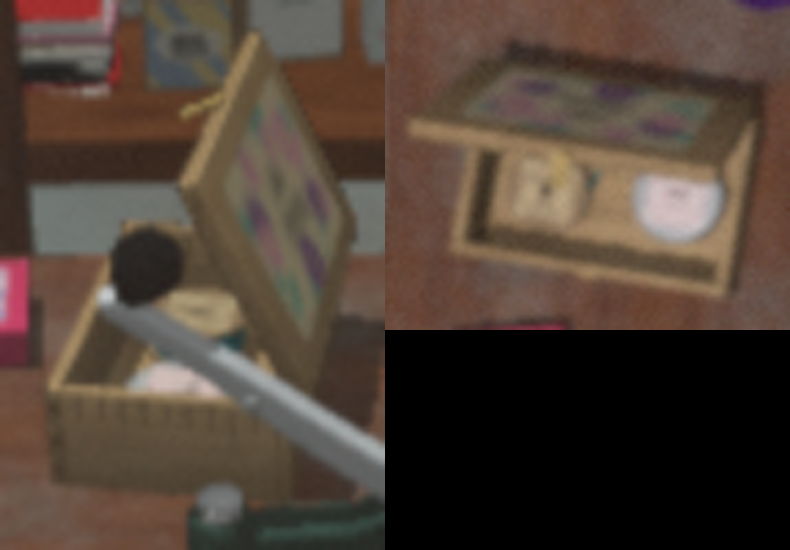

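Run:
```python
from h import *
n=tri([240.8,147.4],[204.3,201.4]);f=tri([253.7,122.3],[135.9,193]);print("lid near",n,"far",f)
r=tri([214.5,185.5],[206.6,231.6]);print("rim",r)
a=onz("top",[206.6,231.6],61);b=onz("top",[145.9,221.4],61);print(a,b)
d=(b-a)[:2];L=np.hypot(*d);u=d/L;yaw=np.arctan2(-u[0],u[1]);ex=np.array([np.cos(yaw),np.sin(yaw)])
c=(a+b)[:2]/2+66*ex;print("L",L,"yaw",yaw,"centre",c,"hinge mid",c+67*ex)
m=(n[0]+f[0])/2;h=np.r_[c+67*ex,61];print("mid",m,"angle",np.arctan2(m[2]-61,-(m-h)[:2]@ex),"r",np.linalg.norm(m-h))
t=tri([283.3,0],[0,0])
```

```text
lid near (array([563.3, 147.2, 185.5]), array([ 0.7, -0.1])) far (array([594.8, 344.6, 176.6]), array([-1.1,  0.1]))
rim (array([480.5, 160.1,  59.1]), array([-0.7,  0. ]))
[478.5 159.6  61. ] [511.7 351.6  61. ]
L 194.84927508204902 yaw -0.17122352674864252 centre [560.13488399 244.35438464] hinge mid [626.15514501 232.93838118]
mid [579.05 245.9  181.05] angle 1.1859542497581517 r 129.61057344397705
```

>>> {"method": "servo_tool", "body": {
  "rows": [
    [0, [0, 0, -35], [0, 0, 8.9]],
    [0, [0, 0, -35], [0, 0, 8.9]],
    [0, [0, 0, -30], [0, 0, 8.8]],
    [0, [0, 0, 0], [0, 0, 0]]
  ],
  "force": 20
}}

```text
clock: 1.8
eef_pos: [280.1, -560.1, 334.1]
tcp_rot: [3.137, -0.002, -0.001]
contact_force: [-0.4, 0.4, -1.1]
opening: 0.143
```

>>> {"method": "servo_tool", "body": {
  "rows": [
    [0, [22, -53, 0], [0, 0, 0]],
    [0, [22, -53, 0], [0, 0, 0]],
    [0, [22, -53, 0], [0, 0, 0]],
    [0, [22, -53, 0], [0, 0, 0]],
    [0, [22, -53, 0], [0, 0, 0]],
    [0, [22, -53, 0], [0, 0, 0]],
    [0, [22, -53, 0], [0, 0, 0]],
    [0, [22, -53, 0], [0, 0, 0]]
  ]
}}

```text
clock: 2.8
eef_pos: [455.8, -133.2, 330.4]
tcp_rot: [-3.141, 0.001, 0.002]
contact_force: [1.0, -0.3, 0.3]
opening: 0.0
```

>>> {"method": "servo_tool", "body": {
  "rows": [
    [0, [22, -53, 0], [0, 0, 0]],
    [0, [22, -53, 0], [0, 0, 0]],
    [0, [22, -53, 0], [0, 0, 0]],
    [0, [22, -53, 0], [0, 0, 0]],
    [0, [22, -53, 0], [0, 0, 0]],
    [0, [22, -53, 0], [0, 0, 0]],
    [0, [22, -53, 0], [0, 0, 0]],
    [0, [0, 0, 0], [0, 0, 0]]
  ]
}}

```text
clock: 3.8
eef_pos: [610.2, 239.2, 329.0]
tcp_rot: [3.142, 0.002, 0.005]
contact_force: [0.3, -0.3, 0.5]
opening: 0.0
```

>>> {"method": "servo_tool", "body": {
  "rows": [
    [0, [0, 0, 40], [0, 0, 0]],
    [0, [0, 0, 40], [0, 0, 0]],
    [0, [0, 0, 30], [0, 0, 0]],
    [0, [0, 0, 20], [0, 0, 0]],
    [0, [0, 0, 10], [0, 0, 0]],
    [0, [0, 0, 10], [0, 0, 0]],
    [0, [0, 0, 0], [0, 0, 0]]
  ]
}}

```text
clock: 4.68
eef_pos: [609.9, 235.8, 181.2]
tcp_rot: [3.142, 0.0, -0.0]
contact_force: [-0.6, 0.8, -0.3]
opening: -0.004
```

Run:
```python
from h import *
print(sense()["contact_force"],sense()["eef_pos"])
a=grab_frame("side");b=grab_frame("top")
A=cv2.resize(a[100:210,195:295],None,fx=5,fy=5,interpolation=cv2.INTER_CUBIC)
cv2.imwrite("pics/v4.png",A)
```

```text
[-0.60773846  0.79463254 -0.29396346] [609.90945724 235.79686872 181.17380326]
```

View pics/v4.png

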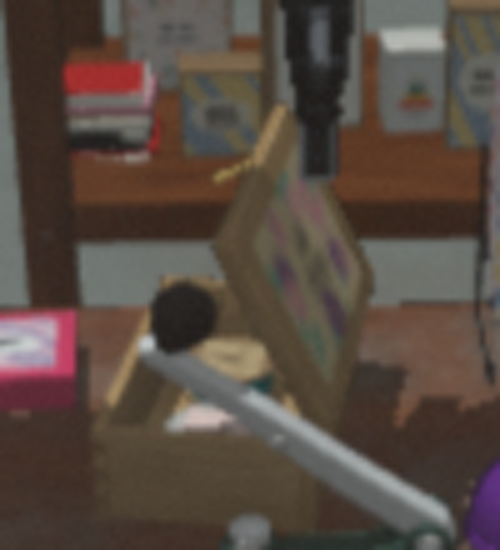

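The fingertip is just behind the lid's outer face near its free edge (crop px 318,175), and nothing is touching. Now I'll push along the arc.

>>> {"method": "servo_tool", "body": {
  "rows": [
    [0, [-7, -1, 6], [0, 0, 0]],
    [0, [-7, -1, 6], [0, 0, 0]],
    [0, [-5, -1, 2.3], [0, 0, 0]],
    [0, [-5, -1, 2.3], [0, 0, 0]],
    [0, [-5, -1, 3], [0, 0, 0]],
    [0, [-5, -0.8, 3], [0, 0, 0]],
    [0, [-4.6, -0.8, 3.3], [0, 0, 0]],
    [0, [-4.6, -0.8, 3.3], [0, 0, 0]]
  ]
}}

```text
clock: 5.78
eef_pos: [566.5, 243.4, 151.9]
tcp_rot: [-3.141, -0.0, -0.0]
contact_force: [-0.2, 0.8, 1.4]
opening: 0.001
```

>>> {"method": "servo_tool", "body": {
  "rows": [
    [0, [-4.4, -0.8, 3.8], [0, 0, 0]],
    [0, [-4.3, -0.7, 3.8], [0, 0, 0]],
    [0, [-3.9, -0.7, 4.2], [0, 0, 0]],
    [0, [-3.8, -0.6, 4.3], [0, 0, 0]],
    [0, [-3.5, -0.6, 4.5], [0, 0, 0]],
    [0, [-3.4, -0.6, 4.6], [0, 0, 0]],
    [0, [-3, -0.5, 4.9], [0, 0, 0]],
    [0, [-3, -0.5, 5], [0, 0, 0]]
  ]
}}

```text
clock: 6.78
eef_pos: [537.2, 248.3, 116.6]
tcp_rot: [3.142, 0.0, -0.0]
contact_force: [0.0, 0.1, 1.0]
opening: 0.0
```

Run:
```python
from h import *
a=grab_frame("side")
A=cv2.resize(a[100:210,195:295],None,fx=5,fy=5,interpolation=cv2.INTER_CUBIC)
cv2.imwrite("pics/v5.png",A)
```

```text
(no output)
```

View pics/v5.png

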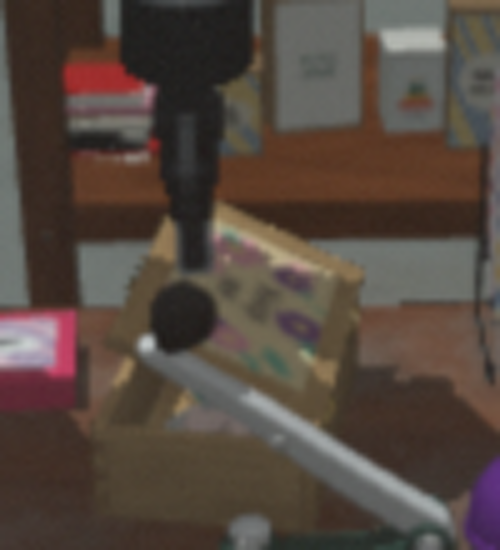

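The lid follows the finger and is now at about 0.4 rad; the box hasn't moved.

>>> {"method": "servo_tool", "body": {
  "rows": [
    [0, [-2.6, -0.5, 5], [0, 0, 0]],
    [0, [-2.5, -0.4, 5.2], [0, 0, 0]],
    [0, [-2, -0.4, 5.4], [0, 0, 0]],
    [0, [-1.9, -0.3, 5.5], [0, 0, 0]],
    [0, [-1.5, -0.3, 5.6], [0, 0, 0]],
    [0, [-1.4, -0.2, 5.6], [0, 0, 0]],
    [0, [-1, 0, 4], [0, 0, 0]]
  ]
}}

```text
clock: 7.7
eef_pos: [524.5, 250.4, 80.3]
tcp_rot: [-3.142, 0.0, -0.0]
contact_force: [0.8, 0.3, 0.2]
opening: -0.003
```

>>> {"method": "servo_tool", "body": {
  "rows": [
    [0, [0, 0, 2.5], [0, 0, 0]],
    [0, [0, 0, 2], [0, 0, 0]]
  ]
}}

```text
clock: 7.95
eef_pos: [524.6, 250.4, 76.1]
tcp_rot: [3.142, 0.0, -0.0]
contact_force: [-1.3, 0.1, -0.0]
opening: -0.002
```

>>> {"method": "servo_tool", "body": {
  "rows": [
    [0, [0, 0, 1.5], [0, 0, 0]],
    [0, [0, 0, 0], [0, 0, 0]]
  ]
}}

```text
clock: 8.2
eef_pos: [524.6, 250.4, 74.6]
tcp_rot: [3.142, 0.0, -0.0]
contact_force: [0.3, 0.6, 0.3]
opening: -0.002
```

Step down in 0.7 mm increments, watching the force.

>>> {"method": "servo_tool", "body": {
  "rows": [
    [0, [0, 0, 0.7], [0, 0, 0]],
    [0, [0, 0, 0], [0, 0, 0]]
  ]
}}

```text
clock: 8.45
eef_pos: [524.6, 250.4, 74.0]
tcp_rot: [-3.142, -0.0, -0.0]
contact_force: [-0.1, 0.2, -0.2]
opening: 0.001
```

>>> {"method": "servo_tool", "body": {
  "rows": [
    [0, [0, 0, 0.7], [0, 0, 0]],
    [0, [0, 0, 0], [0, 0, 0]]
  ]
}}

```text
clock: 8.7
eef_pos: [524.6, 250.5, 73.3]
tcp_rot: [-3.142, -0.0, -0.0]
contact_force: [0.3, 0.5, 1.4]
opening: -0.002
```

>>> {"method": "servo_tool", "body": {
  "rows": [
    [0, [0, 0, 0.6], [0, 0, 0]],
    [0, [0, 0, 0], [0, 0, 0]]
  ]
}}

```text
clock: 8.95
eef_pos: [524.6, 250.4, 73.2]
tcp_rot: [-3.142, -0.0, -0.0]
contact_force: [-2.3, -0.6, 4.9]
opening: -0.001
```

Reaction of 5 N at z = 73 mm means the lid is shut on its rim. Now I'll retreat, verify, and go over the knob.

>>> {"method": "servo_tool", "body": {
  "rows": [
    [0, [0, 0, -10], [0, 0, 0]],
    [0, [0, 0, -40], [0, 0, 0]],
    [0, [0, 0, -60], [0, 0, 0]],
    [0, [0, 0, -60], [0, 0, 0]],
    [0, [0, 0, -60], [0, 0, 0]],
    [0, [0, 50, 0], [0, 0, 0]],
    [0, [6, 55, 0], [0, 0, 0]],
    [0, [6, 55, 0], [0, 0, 0]]
  ]
}}

```text
clock: 9.95
eef_pos: [536.4, 89.0, 303.5]
tcp_rot: [-3.141, -0.001, 0.0]
contact_force: [0.9, -1.2, -0.2]
opening: -0.001
```

>>> {"method": "servo_tool", "body": {
  "rows": [
    [0, [0, 0, 0], [0, 0, 0]]
  ]
}}

```text
clock: 10.07
eef_pos: [536.6, 87.2, 303.3]
tcp_rot: [3.141, -0.001, -0.004]
contact_force: [1.1, -0.3, -0.1]
opening: 0.002
```

Run:
```python
from h import *
print(sense()["eef_pos"])
a=grab_frame("side");b=grab_frame("top")
A=cv2.resize(a[120:240,195:295],None,fx=4,fy=4,interpolation=cv2.INTER_CUBIC)
B=cv2.resize(b[150:240,215:315],None,fx=4,fy=4,interpolation=cv2.INTER_CUBIC)
C=np.zeros((480,800,3),np.uint8);C[:,:400]=A;C[:360,400:]=B
cv2.imwrite("pics/v6.png",C)
```

```text
[536.59912162  87.20298236 303.32086494]
```

View pics/v6.png

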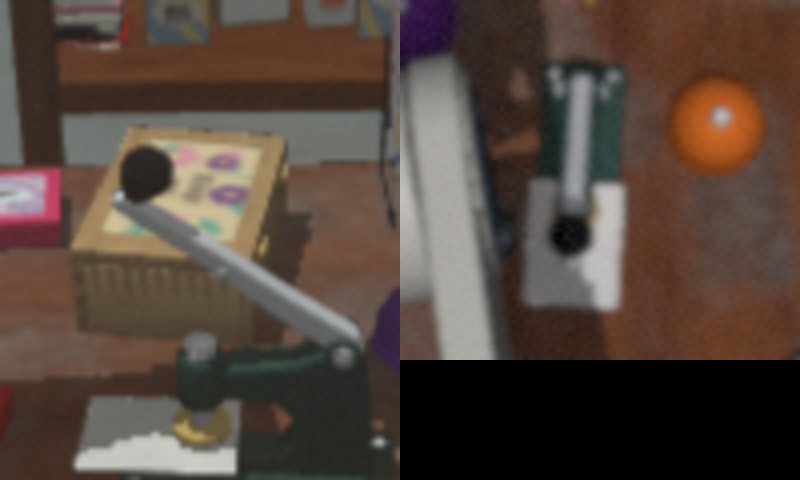

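The lid is fully shut and the knob is still raised. Now the press axis direction.

Run:
```python
from h import *
P=lambda u,v:[(u-400)/4+215,v/4+150]
print("knob",tri([231.5,163.5],P(570,235)))
l0,l1=onz("top",P(543,178),12),onz("top",P(545,70),12);r0,r1=onz("top",P(622,180),12),onz("top",P(623,72),12)
print(l0,l1,r0,r1)
print("base centre rear",(l1+r1)/2,"hinge",onz("top",P(581,75),110))
```

```text
knob (array([542.7,  -2.4, 215.9]), array([-0.2,  0. ]))
[598.3  22.   12. ] [687.9  19.8  12. ] [596.2 -42.9  12. ] [685.6 -44.6  12. ]
base centre rear [686.75 -12.4   12.  ] hinge [668.1 -10.3 110. ]
```

>>> {"method": "servo_tool", "body": {
  "rows": [
    [0, [3, 45, 0], [0, 0, 0]],
    [0, [3, 44.5, 0], [0, 0, 0]],
    [0, [0.5, 0, 0], [0, 0, 0]],
    [0, [0, 0, 30], [0, 0, 0]],
    [0, [0, 0, 22], [0, 0, 0]],
    [0, [0, 0, 10], [0, 0, 0]],
    [0, [0, 0, 0], [0, 0, 0]]
  ]
}}

```text
clock: 11.05
eef_pos: [542.8, 2.0, 240.4]
tcp_rot: [-3.141, 0.001, 0.001]
contact_force: [-0.5, -0.5, 0.1]
opening: 0.0
```

>>> {"method": "servo_tool", "body": {
  "rows": [
    [0, [0, 4.5, 3], [0, 0, 0]],
    [0, [0, 0, 3], [0, 0, 0]],
    [0, [-3.5, -0.1, 3.8], [0, 0, 0]],
    [0, [-3.5, -0.1, 4], [0, 0, 0]],
    [0, [-3.3, -0.1, 4.2], [0, 0, 0]],
    [0, [-3.3, -0.1, 4.2], [0, 0, 0]]
  ]
}}

```text
clock: 11.8
eef_pos: [528.2, -2.9, 218.4]
tcp_rot: [-3.141, 0.002, -0.001]
contact_force: [-5.0, 2.4, 8.5]
opening: 0.001
```

>>> {"method": "servo_tool", "body": {
  "rows": [
    [0, [-2.9, -0.1, 4.4], [0, 0, 0]],
    [0, [-2.9, -0.1, 4.4], [0, 0, 0]],
    [0, [-2.7, -0.1, 4.6], [0, 0, 0]],
    [0, [-2.7, -0.1, 4.6], [0, 0, 0]],
    [0, [-2.4, -0.1, 4.7], [0, 0, 0]],
    [0, [-2.4, -0.1, 4.8], [0, 0, 0]]
  ]
}}

```text
clock: 12.55
eef_pos: [512.0, -2.5, 190.8]
tcp_rot: [-3.141, 0.002, -0.001]
contact_force: [-3.7, 0.6, 5.9]
opening: 0.004
```

>>> {"method": "servo_tool", "body": {
  "rows": [
    [0, [-2, 0, 4.9], [0, 0, 0]],
    [0, [-2, 0, 4.9], [0, 0, 0]],
    [0, [-1.8, 0, 5], [0, 0, 0]],
    [0, [-1.8, 0, 5], [0, 0, 0]],
    [0, [-1.3, 0, 4], [0, 0, 0]]
  ]
}}

```text
clock: 13.18
eef_pos: [503.1, -2.4, 166.9]
tcp_rot: [-3.141, 0.002, -0.001]
contact_force: [-3.5, 1.2, 6.1]
opening: 0.002
```

>>> {"method": "servo_tool", "body": {
  "rows": [
    [0, [-0.6, 0, 2.5], [0, 0, 0]],
    [0, [-0.3, 0, 1.5], [0, 0, 0]]
  ]
}}

```text
clock: 13.42
eef_pos: [502.2, -2.5, 162.9]
tcp_rot: [-3.141, 0.002, -0.001]
contact_force: [-3.8, 1.7, 6.5]
opening: 0.001
```

>>> {"method": "servo_tool", "body": {
  "rows": [
    [0, [-0.2, 0, 1.2], [0, 0, 0]],
    [0, [0, 0, 0], [0, 0, 0]]
  ]
}}

```text
clock: 13.68
eef_pos: [502.1, -2.5, 161.7]
tcp_rot: [-3.141, 0.002, -0.0]
contact_force: [-3.3, 0.9, 4.6]
opening: -0.003
```

>>> {"method": "servo_tool", "body": {
  "rows": [
    [0, [-0.2, 0, 1], [0, 0, 0]],
    [0, [0, 0, 0], [0, 0, 0]]
  ]
}}

```text
clock: 13.92
eef_pos: [502.0, -2.5, 160.8]
tcp_rot: [-3.141, 0.002, -0.001]
contact_force: [-3.6, 0.3, 6.3]
opening: 0.001
```

>>> {"method": "servo_tool", "body": {
  "rows": [
    [0, [0, 0, 0.7], [0, 0, 0]],
    [0, [0, 0, 0], [0, 0, 0]]
  ]
}}

```text
clock: 14.18
eef_pos: [502.0, -2.5, 160.1]
tcp_rot: [-3.141, 0.002, -0.001]
contact_force: [-4.0, 0.5, 4.8]
opening: -0.005
```

>>> {"method": "servo_tool", "body": {
  "rows": [
    [0, [0, 0, 0.7], [0, 0, 0]],
    [0, [0, 0, 0], [0, 0, 0]]
  ]
}}

```text
clock: 14.42
eef_pos: [502.0, -2.5, 159.4]
tcp_rot: [-3.142, 0.002, -0.0]
contact_force: [-3.8, 0.3, 4.6]
opening: 0.001
```

>>> {"method": "servo_tool", "body": {
  "rows": [
    [0, [0, 0, 0.6], [0, 0, 0]],
    [0, [0, 0, 0], [0, 0, 0]]
  ]
}}

```text
clock: 14.68
eef_pos: [501.9, -2.5, 159.1]
tcp_rot: [-3.141, 0.002, -0.001]
contact_force: [-4.4, 0.9, 8.8]
opening: -0.0
```

Stop reached (force rises at z ≈ 159). I'll let the lever up along the arc.

>>> {"method": "servo_tool", "body": {
  "rows": [
    [0, [3, 0, -11], [0, 0, 0]],
    [0, [3.6, 0, -10], [0, 0, 0]],
    [0, [4.1, 0, -10], [0, 0, 0]],
    [0, [4.8, 0, -10], [0, 0, 0]],
    [0, [5.4, 0, -10], [0, 0, 0]],
    [0, [5.9, 0, -10], [0, 0, 0]],
    [0, [5, 0, -12], [0, 0, 0]],
    [0, [5, 0, -15], [0, 0, 0]]
  ]
}}

```text
clock: 15.68
eef_pos: [539.7, -2.5, 247.4]
tcp_rot: [-3.142, 0.002, -0.0]
contact_force: [-0.4, -0.1, 0.1]
opening: -0.004
```

>>> {"method": "servo_tool", "body": {
  "rows": [
    [0, [0, 0, -35], [0, 0, 0]],
    [0, [0, 0, -30], [0, 0, 0]],
    [0, [6, 50, 0], [0, 0, 0]],
    [0, [6, 50, 0], [0, 0, 0]],
    [0, [6, 50, 0], [0, 0, 0]],
    [0, [6, 50, 0], [0, 0, 0]],
    [0, [0, 0, 0], [0, 0, 0]]
  ]
}}

```text
clock: 16.55
eef_pos: [563.7, -205.5, 312.0]
tcp_rot: [3.141, 0.001, -0.004]
contact_force: [0.4, -0.1, 0.0]
opening: -0.003
```

Run:
```python
from h import *
print(sense()["eef_pos"])
a=grab_frame("side");b=grab_frame("top")
cv2.imwrite("pics/side7.png",a)
A=cv2.resize(a[140:340,200:320],None,fx=2.9,fy=2.9,interpolation=cv2.INTER_CUBIC)
B=cv2.resize(b[170:240,300:380],None,fx=5,fy=5,interpolation=cv2.INTER_CUBIC)
C=np.zeros((580,348+400,3),np.uint8);C[:,:348]=A;C[:350,348:]=B
cv2.imwrite("pics/v7.png",C)
for c in("side","top"):
  for t in("bell","button_top"):
    print(c,t,[(w(c,d["centre"]).round().tolist(),px(c,w(c,d["centre"])).round(1).tolist(),round(d["conf"],2)) for d in boxes_of(c,t)[:4]])
```

```text
[ 563.69608996 -205.53807999  312.02222049]
side bell [([729.0, 105.0, 28.0], [301.6, 204.2], 0.9), ([643.0, -144.0, 33.0], [276.3, 264.7], 0.8), ([583.0, -286.0, 36.0], [249.9, 314.4], 0.79)]
side button_top [([584.0, -259.0, 66.0], [250.1, 293.0], 0.36)]
top bell [([640.0, -116.0, 36.0], [293.1, 180.7], 0.79), ([566.0, -235.0, 29.0], [330.3, 203.6], 0.64), ([725.0, 135.0, 43.0], [215.4, 155.0], 0.59), ([552.0, 246.0, 74.0], [178.6, 208.3], 0.16)]
top button_top []
```

View pics/v7.png

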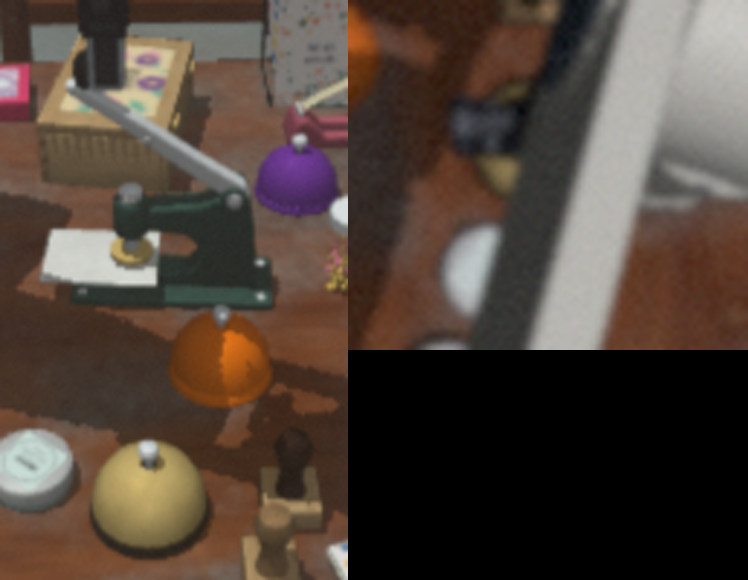

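Run:
```python
from h import *
print(onz("side",[251,293.8],66),onz("side",[251,296.5],61),onz("top",[340,197.2],63),onz("top",[337.2,198.6],15))
```

```text
[ 585.3 -261.5   66. ] [ 585.2 -263.8   61. ] [ 583.3 -259.    63. ] [ 582.4 -260.2   15. ]
```

>>> {"method": "servo_tool", "body": {
  "rows": [
    [0, [10, 27, 0], [0, 0, 0]],
    [0, [10, 28, 0], [0, 0, 0]],
    [0, [0, 0, 50], [0, 0, 0]],
    [0, [0, 0, 60], [0, 0, 0]],
    [0, [0, 0, 60], [0, 0, 0]],
    [0, [0, 0, 40], [0, 0, 0]],
    [0, [0, 0, 20], [0, 0, 0]],
    [0, [0, 0, 0], [0, 0, 0]]
  ]
}}

```text
clock: 17.85
eef_pos: [583.6, -256.9, 81.4]
tcp_rot: [-3.141, 0.002, 0.0]
contact_force: [1.1, -0.8, 1.2]
opening: -0.002
```

>>> {"method": "servo_tool", "body": {
  "rows": [
    [0, [0.5, 3.5, 5], [0, 0, 0]],
    [0, [0, 0, 5], [0, 0, 0]],
    [0, [0, 0, 3], [0, 0, 0]],
    [0, [0, 0, 0], [0, 0, 0]]
  ]
}}

```text
clock: 18.35
eef_pos: [584.3, -261.1, 69.1]
tcp_rot: [-3.142, 0.0, -0.001]
contact_force: [0.0, -0.3, 0.1]
opening: -0.001
```

>>> {"method": "servo_tool", "body": {
  "rows": [
    [0, [0, 0, 2], [0, 0, 0]],
    [0, [0, 0, 1], [0, 0, 0]],
    [0, [0, 0, 0], [0, 0, 0]]
  ]
}}

```text
clock: 18.73
eef_pos: [584.4, -261.1, 66.0]
tcp_rot: [3.142, -0.0, -0.0]
contact_force: [0.6, -0.2, 2.0]
opening: 0.002
```

>>> {"method": "servo_tool", "body": {
  "rows": [
    [0, [0, 0, 1], [0, 0, 0]],
    [0, [0, 0, 0], [0, 0, 0]]
  ]
}}

```text
clock: 18.98
eef_pos: [584.4, -261.1, 65.1]
tcp_rot: [3.142, -0.0, -0.0]
contact_force: [-1.2, -0.1, 2.9]
opening: -0.002
```

>>> {"method": "servo_tool", "body": {
  "rows": [
    [0, [0, 0, 1], [0, 0, 0]],
    [0, [0, 0, 1], [0, 0, 0]],
    [0, [0, 0, 0], [0, 0, 0]]
  ]
}}

```text
clock: 19.35
eef_pos: [584.4, -261.1, 63.3]
tcp_rot: [3.142, -0.0, -0.0]
contact_force: [-1.8, 1.1, 7.3]
opening: -0.003
```

>>> {"method": "servo_tool", "body": {
  "rows": [
    [0, [0, 0, 0.4], [0, 0, 0]],
    [0, [0, 0, 0], [0, 0, 0]]
  ]
}}

```text
clock: 19.6
eef_pos: [584.4, -261.2, 63.0]
tcp_rot: [3.141, -0.0, -0.0]
contact_force: [-1.1, 0.0, 7.0]
opening: -0.004
```

About 7 N means roughly 3–3.5 mm of travel, so it rang. Now I'll lift clear and check.

>>> {"method": "servo_tool", "body": {
  "rows": [
    [0, [0, 0, -5], [0, 0, 0]],
    [0, [0, 0, -15], [0, 0, 0]],
    [0, [0, 0, -40], [0, 0, 0]],
    [0, [0, 0, -50], [0, 0, 0]],
    [0, [0, 0, -50], [0, 0, 0]],
    [0, [0, 0, -50], [0, 0, 0]],
    [0, [0, 0, 0], [0, 0, 0]],
    [0, [0, 0, 0], [0, 0, 0]]
  ]
}}

```text
clock: 20.6
eef_pos: [584.0, -261.0, 272.6]
tcp_rot: [-3.142, 0.0, -0.0]
contact_force: [-0.5, -0.1, -1.0]
opening: 0.001
```

Run:
```python
from h import *
s=sense();print(s["eef_pos"],s["contact_force"])
a=grab_frame("side")
cv2.imwrite("pics/v8.png",cv2.resize(a[100:370,150:390],None,fx=2.2,fy=2.2,interpolation=cv2.INTER_CUBIC))
```

```text
[ 583.96516688 -260.97200614  272.58683512] [-0.54792032 -0.10087305 -1.02980826]
```

View pics/v8.png

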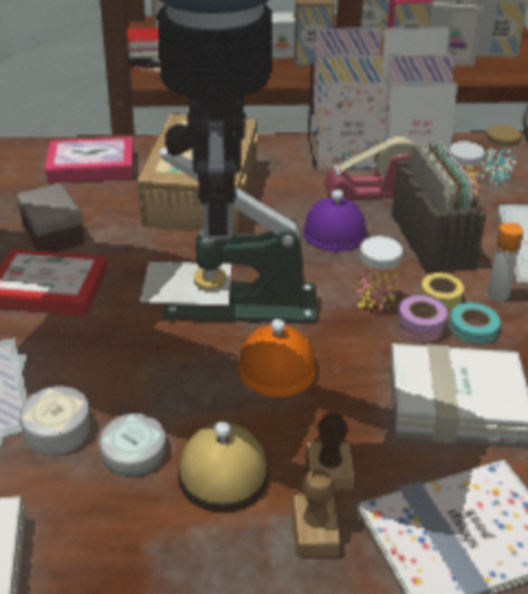

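The lid is shut, the lever is up, the bell and bystanders are in place, and the fingers are clear.

```bash
python3 -c "from rig import sign_off;print(sign_off())"
```

```text
the job is handed in; nothing more can be done
None
```

The job is done and handed in at about 21 s of the 61 s allowed. I shut the lid, then pressed the embosser and let its lever back up, then rang the brass bell, in that order and with the fingers closed throughout.

- **Lid:** I pushed it along its arc at under 1 rad/s until it stopped at z = 73 mm with about 5 N on the finger. The next picture showed it fully shut.
- **Embosser:** I pressed the knob until its top stopped at z ≈ 159 mm, where the force rose to 8.8 N. I then let the lever up along its arc, and the picture showed it raised before I went to the bell.
- **Bell:** I pressed the button about 3 mm at roughly 7 N, which is past the 2 mm ring point, and then lifted clear.
- **Last checks:** The final side picture shows the lid shut, the lever up, and the box, bell and bystanders where they were. The tool is about 200 mm above the bell with only sensor noise on the force reading (about 1 N). The joint values and the ring are inferred from positions, forces and pictures, because they cannot be read directly.
- **Disagreements:** In the top view the network could not find the bell's button, and its "knob" position was the whole lever. I used my own triangulated positions instead, and the contacts confirmed them.

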